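# Finish a tea gift set on the packing bench

### The arm

A 6-joint arm with a two-finger parallel gripper is mounted at the origin on the work surface. World frame = base frame: x ahead of the robot, y to its left, z up, the work surface at z = 0. Lengths are in mm, angles in rad, forces in N, time in s.
With the tool pointing down it reaches from about 275 to 1000 mm from the base axis. Payload 8.4 kg.
Tool frame: the origin (TCP) lies midway between the tips of the shut fingers; the grasp point (between the pads) lies 19 mm behind it; z points along the fingers, y is the line along which they close (so a half turn about z gives the same grasp; the last joint's range is limited). The gripper opens to 85 mm and grips with 20 to 120 N. Pads are 22 mm wide; open, the fingers measure 114 mm over their backs; the gripper's body (76 mm by 85 mm) begins 54 mm behind the grasp point. The pads swing forward as they close: fully open they stand 13 mm farther back than shut.
Start: joints at [-1.291, 0.353, 1.633, -0, 1.155, -0.002], TCP at [173.802, -600.35, 210.081] pointing down, gripper open.
Joint ranges: [-2.63, 2.63], [-0.92, 2.1], [0.06, 2.66], [-1.3, 4.44], [0, 2.69], [-3.02, 3.02]. Speed limits (rad/s): [2.22, 2.22, 2.79, 3.14, 3.14, 3.14].

### API

Orientations are given as [roll, pitch, yaw] about the fixed x, y, z axes, in that order (R = Rz(yaw) Ry(pitch) Rx(roll)).
In Python, from rig import r, cams gives the robot as it stands. The module is installed in compiled form; this text tells all that it offers.
- The arm moves only by the tool send_rows, never from a script. Its argument "targets" is one flat list of numbers, 7 for each row, row after row: the shift along the tool's x, y, z in m, then the turn, a rotation vector about the tool's x, y, z in rad, then the opening, from -1 (shut) to 1 (fully open). In form: [tx, ty, tz, wx, wy, wz, fingers, tx, ty, tz, wx, wy, wz, fingers, ...]. A call has 1 to 12 rows; each row is the pose to reach, as a shift and turn from the pose commanded when the call began, along the tool's axes at that moment; what a row does not reach only later rows make up. A row lasts 1/12 s, in which the tool goes at most 41.7 mm and 7.16 degrees, less where a joint would pass 70% of its speed; a pose out of reach is approached as far as the arm can. A call with a gripper value outside its range is refused whole. The fingers move at their own pace and stop on an object; "grip_force" is the grip in N (left out, the last holds). Time passes only in rows, so rows that repeat a pose let the fingers close. It gives the time, the measured TCP pose, the force, the opening and the grip force at its end, in the units of the state.
- r.sense(): the state, without advancing time (a new reading comes with each control period).
- cams.grab_frame(name): name is "scene" or "side" or "wrist"; returns a dict with "color" (420x560x3 uint8, blue, green, red), "fx", "fy", "cx", "cy" (pixels), "xyz" and "attitude" of the camera in the world. Camera axes: x right, y down, z forward; pixel columns grow to the right and rows downward; lengths in mm; the calibration is good to about 2 mm. A picture is of the moment at which its call begins. There is no depth.
- r.sign_off(): hands the job in; it is judged then, once.
The state is a dict: "clock": time; "qpos": joint angles; "qvel": joint speeds; "joint_efforts": joint torques, N m; "eef_pos": TCP position; "tcp_rot": TCP orientation; "contact_force": force on the tool from outside, world axes, zero at the start; "wrist_torque": the same for the moment, N m; "opening": opening from 0.0 (shut) to 1.0 (fully open); "grasp_force": force on a finger pad.
Only numpy, scipy, OpenCV 4.12 (cv2) and the standard library are available. Lean on these libraries where they do the work, as an engineer would, in place of code of your own. Each camera call takes 0.05 s, during which the arm holds its last target. There are 200 camera calls.

### The job

Slide the kraft gift carton across the bench, without lifting or tipping it, until it stands inside the blue taped frame, clear of the tape and lengthwise like the frame. Then draw the wooden tea scoop out of its slanted holder and lay it gently, hollow side up, lengthwise on the middle of the carton's lid, leaving the carton inside the frame. Do not disturb the tea packets, the mug or the jar.

Things in the scene. Friction and masses are not known exactly. Their poses are not given: they have to be found in the camera images.
- carton: Closed kraft-brown gift carton with two mauve bands and a cream label on its flat lid, 170 (its x) x 112 (its y) x 62 mm high, about 0.45 kg, loose on the bench and too wide to grasp. Origin: centre of its underside; z up.
- frame: Rectangle of blue tape stuck flat on the bench (no height): inside 202 mm (its x) x 144 mm (its y), tape 15 mm wide. Origin: its centre at bench height. The carton goes in x along x, either way round.
- scoop: Pale wooden tea scoop, 180 mm along x, 50 g. Handle 16 mm wide (y), 14 thick (z), x = -90 to +42; then a blade 36 wide, 14 high over its lips, to x = +90. Origin: mid-length on the flat underside; z to the hollow side. It starts in the holder, handle first: x up and 45 deg over to the holder's +x, z up and to its -x; 80 mm of handle is in the slot, x = -5 to +38 is free.
- holder: Black slanted slot holder, fixed to the bench, on a steel foot 120 (x) x 70 (y) x 14 mm. The slot (inside 17 x 19 mm, walls 5 mm, 80 mm deep) leans 45 degrees from vertical towards the holder's +x; its mouth is centred at x = +27, z = 87 mm. Origin: centre of the foot's underside.
- packet_a: Bystander: dark tea packet with a label, standing, 62 (x) x 40 (y) x 120 mm high. Origin: centre of its underside.
- packet_b: Bystander: the same tea packet lying flat, 62 (x) x 120 (y) x 40 mm high. Origin: centre of its underside.
- packet_c: Bystander: the same tea packet lying flat, 62 (x) x 120 (y) x 40 mm high. Origin: centre of its underside.
- mug: Bystander: white mug, 80 mm across, 95 mm high, handle at its +y. Origin: centre of its underside.
- jar: Bystander: amber glass jar with a black lid, 80 mm across, 110 mm high. Origin: centre of its underside.
Mind the look-alikes: they are no part of the job. Leave any green look-alike of the carton alone.

How it is judged (in metres and radians):
On the way, in this order (a step that is already met when the one before it is completed fails the run):
1. the carton stands still inside the taped frame while the scoop is still in its holder (x of carton in the frame of frame between -0.017 and 0.017 m and y of carton in the frame of frame between -0.017 and 0.017 m and angle between the x axis of carton and the x axis of frame, either way round below 0.21 rad and linear speed of carton below 0.02 m/s and height (world z) of carton below 0.006 m and distance of scoop from where it was at the start of the episode below 0.025 m), for 0.2 s.
2. the scoop is drawn out of the holder, clear of its mouth (distance between scoop and holder above 0.17 m), for 0.1 s.
At the end, for the whole second after the job is handed in: Carton on the bench inside the tape (centre within 17 mm along both frame axes, 0.21 rad of square); scoop released and still on its lid, flat, hollow side up, middle within 35 mm lengthwise and 28 mm crosswise of the lid's middle, within 0.35 rad of its length (x of carton in the frame of frame between -0.017 and 0.017 m and y of carton in the frame of frame between -0.017 and 0.017 m and angle between the x axis of carton and the x axis of frame, either way round below 0.21 rad and linear speed of each of carton, scoop below 0.02 m/s and height (world z) of carton below 0.006 m and x of scoop in the frame of carton between -0.035 and 0.035 m and y of scoop in the frame of carton between -0.028 and 0.028 m and z of scoop in the frame of carton between 0.057 and 0.067 m and angle between the x axis of scoop and the x axis of carton, either way round below 0.35 rad and angle between scoop's own z axis and vertical below 0.15 rad); the robot touches nothing.
It fails at once if the carton is lifted or tipped (height (world z) of carton above 0.012 m or angle between carton's own z axis and vertical above 0.12 rad).
It fails at once if the scoop is dropped or thrown onto the lid (faster than 0.6 m/s within 50 mm of it) (horizontal distance between scoop and carton below 0.12 m and z of scoop in the frame of carton below 0.112 m and linear speed of scoop above 0.6 m/s).
It fails at once if a tea packet, the mug or the jar is pushed more than 30 mm or knocked over (distance of any of packet_a, packet_b, packet_c, mug, jar from where it was at the start of the episode above 0.03 m or angle between any of packet_a, packet_b, packet_c, mug, jar's own z axis and vertical above 0.3 rad).
It also fails if it takes over 67 s, if anything falls off the work surface, if the arm or the gripper's body presses on something with over 40 N, if the wrist force passes 120 N, or if a joint passes its speed limit or range.

## Working session

There is one attempt and no reset: what is moved stays moved. The work goes in short steps, Python scripts to look and compute and a tool call to move; the robot and the scene stay as the last step left them, time stands still between calls to the robot, and variables do not carry over. Pictures are saved under pics/ and viewed, at most 10 in all, crops included, and the job is handed in when it is done.

Besides the shell and the picture viewer there is one more tool, called as name(argument=value, ...) on one line, values as JSON. send_rows: Moves the arm, as the interface text tells. Its arguments: {"type":"object","properties":{"targets":{"type":"array"},"grip_force":{"type":"number"}},"required":["targets"]}

```bash
mkdir -p pics; cat > h.py <<'E'
import numpy as np, cv2
from scipy.spatial.transform import Rotation as R
from rig import r, cams
def grab(n,tag=None):
    f=cams.grab_frame(n)
    if tag: cv2.imwrite(f'pics/{tag}.png',f['color'])
    return f
def rot(f):
    a=np.array(f['attitude'],float)
    return a if a.shape==(3,3) else R.from_euler('xyz',a).as_matrix()
def ray(f,px):
    px=np.atleast_2d(px).astype(float)
    d=np.c_[(px[:,0]-f['cx'])/f['fx'],(px[:,1]-f['cy'])/f['fy'],np.ones(len(px))]
    return np.array(f['xyz'],float),d@rot(f).T
def plane(f,px,z):
    o,d=ray(f,px); return o+d*((z-o[2])/d[:,2])[:,None]
def proj(f,P):
    c=(np.atleast_2d(P)-np.array(f['xyz']))@rot(f)
    return np.c_[f['fx']*c[:,0]/c[:,2]+f['cx'],f['fy']*c[:,1]/c[:,2]+f['cy']]
E
python3 - <<'E'
from h import *
for n in('scene','side'):
    f=grab(n,n+'0'); print(n,f['xyz'],f['attitude'],f['fx'],f['cx'],f['cy'])
print(r.sense())
E
```

```text
scene [1298.34015014    8.47630152  746.73827144] [-2.32037175  0.00707264  1.52445404] 440.2345043815199 285.68282086952075 211.39903109547149
side [  483.34125016 -1000.60618696   678.98272012] [-2.09676518 -0.01649713 -0.06115383] 435.77103016988985 274.55037788511265 215.75374486321823
{'clock': 0.1, 'qpos': array([-1.29139776e+00,  3.53566896e-01,  1.63405164e+00,  5.58762187e-06,
        1.15518069e+00, -2.39575475e-03]), 'qvel': array([ 0.00066463, -0.00162499, -0.0021555 , -0.00093107, -0.00020958,
       -0.00135128]), 'joint_efforts': array([ 9.91592242e-04, -6.06355834e+01, -3.42819035e+01,  1.45603753e-04,
        4.07333122e-03, -2.04674473e-05]), 'eef_pos': array([ 173.68255209, -599.92380338,  209.44772958]), 'tcp_rot': array([-3.14038610e+00, -7.99982763e-06,  2.81792056e-01]), 'contact_force': array([-0.56403129, -0.4111714 , -0.03885329]), 'wrist_torque': array([ 0.02967531, -0.06287705,  0.01264986]), 'grasp_force': 0.0, 'opening': 0.9996169293820386}
```

View pics/scene0.png

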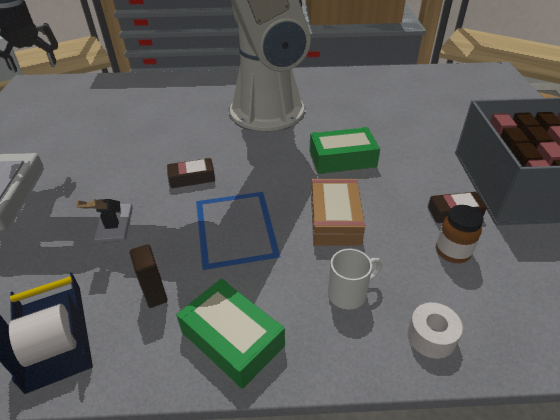

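View pics/side0.png

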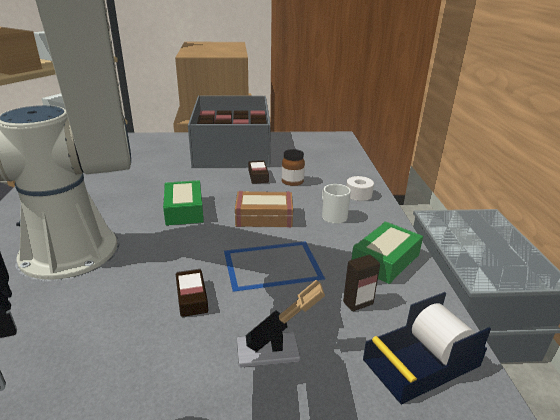

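The scene view shows the frame around (236,230), the carton at (338,212), and the holder with the scoop at (105,212). Green decoys are at (344,150) and (232,330). The side view shows the carton at (264,208), the frame at (273,265) and the scoop blade at (310,297). Next I'll measure them.

```bash
cat > m.py <<'E'
from h import *
def rectfit(pts):
    (c,s,a)=cv2.minAreaRect(pts[:,:2].astype(np.float32)); 
    if s[0]<s[1]: s=s[::-1]; a+=90
    return np.round(c,1),np.round(s,1),round((a+90)%180-90,1)
def big(m):
    c,_=cv2.findContours(m.astype(np.uint8)*255,cv2.RETR_EXTERNAL,cv2.CHAIN_APPROX_NONE)
    return max(c,key=cv2.contourArea)[:,0,:]
def blue(f):
    h=cv2.cvtColor(f['color'],cv2.COLOR_BGR2HSV); return cv2.inRange(h,(104,130,70),(122,255,255))
def roi(m,x0,y0,x1,y1):
    o=np.zeros_like(m); o[y0:y1,x0:x1]=m[y0:y1,x0:x1]; return o
def cream(f): # label
    h=cv2.cvtColor(f['color'],cv2.COLOR_BGR2HSV); return cv2.inRange(h,(12,15,165),(35,90,255))
E
python3 - <<'E'
from m import *
for n,rb,rc in(('scene',(185,180,290,280),(305,170,370,250)),('side',(215,230,330,300),(230,185,300,230))):
    f=grab(n)
    b=big(roi(blue(f),*rb)); print(n,'frame',rectfit(plane(f,b,0)))
    c=big(roi(cream(f),*rc)); print(' label',len(c),cv2.boundingRect(c),rectfit(plane(f,c,62)))
    h=cv2.cvtColor(f['color'],cv2.COLOR_BGR2HSV)
    k=big(roi(cv2.inRange(h,(0,40,60),(30,255,255)),*rc)); print(' carton',cv2.boundingRect(k))
    q=cv2.approxPolyDP(k,4,True)[:,0]; print(q.tolist(),np.round(plane(f,q,62)[:,:2]).tolist())
f=grab('scene');o=cv2.resize(f['color'][160:280,60:360],None,fx=2.6,fy=2.6,interpolation=cv2.INTER_CUBIC)
g=grab('side');p=cv2.resize(g['color'][265:375,160:400],None,fx=3.25,fy=3.25,interpolation=cv2.INTER_CUBIC)[:280]
o=o[:310];w=780
p=p[:,:780]
cv2.imwrite('pics/c1.png',np.vstack([o[:,:780],p[:280]]))
E
```

```text
scene frame (array([544.6, -83.6]), array([230.6, 172.4]), 9.3)
 label 119 (323, 184, 29, 37) (array([534.6, 158. ]), array([126.4,  58.4]), -3.3)
 carton (311, 178, 54, 68)
[[312, 179], [313, 244], [361, 245], [364, 221], [357, 179]] [[449.0, 108.0], [667.0, 91.0], [676.0, 191.0], [604.0, 210.0], [455.0, 219.0]]
side frame (array([543.8, -83.6]), array([231.2, 171.5]), 9.5)
 label 101 (242, 195, 44, 10) (array([531.9, 158.7]), array([130.5,  57.8]), -1.8)
 carton (235, 191, 58, 37)
[[237, 191], [235, 226], [292, 226], [291, 192]] [[451.0, 217.0], [448.0, 8.0], [602.0, 3.0], [619.0, 205.0]]
```

View pics/c1.png

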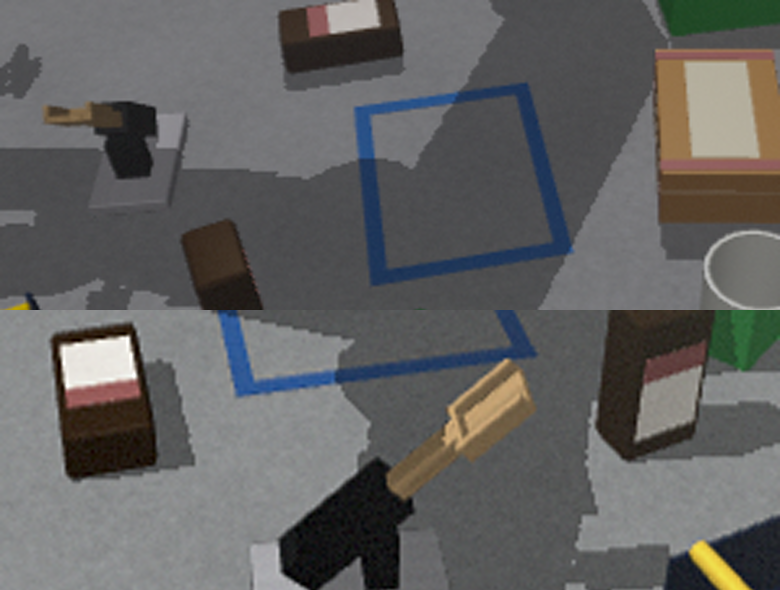

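```bash
python3 - <<'E'
from m import *
f=grab('scene')
for n,p,z in(('mug rim',[[351,265],[331,262],[371,262],[380,265]],95),('jar lid',[[465,216]],110),('packC top',[[430,197],[478,193],[484,210]],40),('green far top',[[311,136],[373,130],[378,150],[316,155]],62),('packB top',[[168,165],[212,160],[214,170]],40),('packA top',[[132,252],[152,246],[160,262],[141,272]],120),
 ('foot z14',np.array([[187,115],[165,208],[90,208]])/2.6+[60,160],14),('carton lid front',[[312,231],[362,231]],62),('carton bot',[[313,244],[361,245]],0)):
    print(n,np.round(plane(f,p,z)[:,:2]).tolist())
g=grab('side')
print('carton side lid',np.round(plane(g,[[236,208],[292,208]],62)).tolist(),np.round(plane(g,[[235,226],[292,226]],0)).tolist())
def tri(a,b):
    o,d=ray(f,a);p,e=ray(g,b);d=d[0];e=e[0]
    s=np.linalg.lstsq(np.c_[d,-e],p-o,rcond=None)[0]; A=o+d*s[0];B=p+e*s[1]
    return np.round((A+B)/2,1),np.round(np.linalg.norm(A-B),1)
for n,r_ in(('scene',(70,190,125,225)),('side',(270,275,335,330))):
    q=f if n=='scene' else g
    h=cv2.cvtColor(q['color'],cv2.COLOR_BGR2HSV); m=roi(cv2.inRange(h,(8,80,50),(25,255,255)),*r_)
    c=big(m); print(n,cv2.contourArea(c),cv2.approxPolyDP(c,1.3,True)[:,0].tolist())
f2=cv2.resize(f['color'][185:245,70:140],None,fx=8,fy=8,interpolation=cv2.INTER_CUBIC)
g2=cv2.resize(g['color'][270:370,230:340],None,fx=6,fy=6,interpolation=cv2.INTER_CUBIC)
cv2.imwrite('pics/s2.png',f2);cv2.imwrite('pics/g2.png',g2[:600])
E
```

```text
mug rim [[756.0, 154.0], [747.0, 117.0], [751.0, 194.0], [759.0, 210.0]]
jar lid [[649.0, 409.0]]
packC top [[507.0, 392.0], [499.0, 513.0], [560.0, 505.0]]
green far top [[258.0, 123.0], [238.0, 301.0], [335.0, 296.0], [349.0, 128.0]]
packB top [[341.0, -266.0], [325.0, -151.0], [370.0, -142.0]]
packA top [[723.0, -263.0], [710.0, -227.0], [751.0, -205.0], [773.0, -236.0]]
foot z14 [[465.0, -342.0], [588.0, -336.0], [584.0, -402.0]]
carton lid front [[629.0, 92.0], [635.0, 201.0]]
carton bot [[610.0, 98.0], [619.0, 208.0]]
carton side lid [[449.0, 108.0, 62.0], [612.0, 103.0, 62.0]] [[445.0, 110.0, 0.0], [614.0, 104.0, 0.0]]
scene 159.5 [[106, 207], [105, 203], [100, 200], [94, 199], [92, 202], [77, 201], [78, 206], [93, 206], [96, 208]]
side 665.5 [[320, 283], [315, 280], [298, 294], [299, 298], [285, 311], [279, 314], [279, 319], [284, 323], [301, 308], [304, 310], [307, 309], [322, 297], [324, 294]]
```

View pics/s2.png

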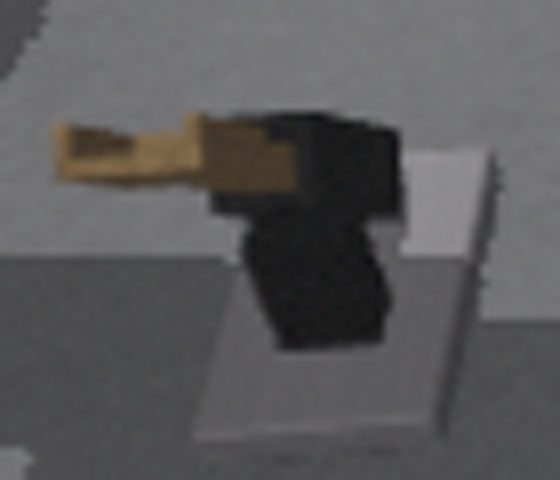

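View pics/g2.png

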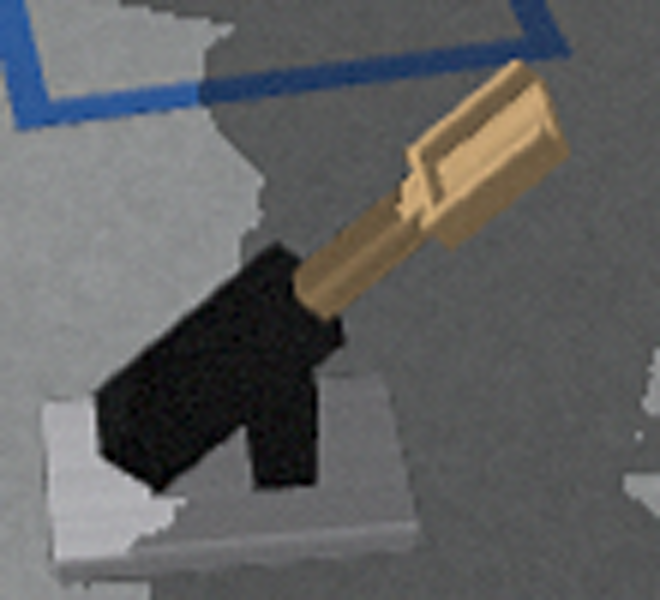

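The foot of the holder is fully visible in the side crop: its top corners lie at about (42,400), (380,375), (418,525) and (55,560) in crop pixels. The scoop leans to image right, which is world +x. The carton is at about (533.5,158.7) with yaw -3°, and the frame is at (544,-83.6) with yaw 9.4°.

```bash
cat >> m.py <<'E'
def go(*ts):
    "world targets ((x,y,z),(roll,pitch,yaw) deg or matrix) as tool shifts from the present pose"
    s=r.sense(); R0=R.from_euler('xyz',s['tcp_rot']); p0=np.array(s['eef_pos'])
    print('at',np.round(p0,1),np.round(np.degrees(s['tcp_rot']),1),'t',s['clock'],'F',np.round(s['contact_force'],1),'q',np.round(s['qpos'],2))
    for p,e in ts:
        Q=R.from_euler('xyz',e,degrees=True) if np.ndim(e)==1 else R.from_matrix(e)
        print(np.round(R0.inv().apply(np.array(p)-p0)/1000,4).tolist(),np.round((R0.inv()*Q).as_rotvec(),4).tolist())
E
python3 - <<'E'
from m import *
f=grab('scene');g=grab('side')
A=plane(g,np.array([[42,400],[380,375],[418,525],[55,560]])/6+[230,270],14)
B=plane(f,np.array([[492,150],[435,430],[195,437]])/8+[70,185],14)
print(np.round(A[:,:2]),'\n',np.round(B[:,:2]),A.mean(0)); print(rectfit(A))
go(((540,270,240),(180,0,87)),((540,270,6),(180,0,87)))
E
```

```text
[[ 457. -349.]
 [ 574. -342.]
 [ 580. -409.]
 [ 462. -418.]] 
 [[ 463. -344.]
 [ 584. -335.]
 [ 583. -403.]] [ 518.13405823 -379.4899873    14.        ]
(array([ 518.3, -378.9]), array([117.9,  69.4]), 4.3)
at [ 173.8 -600.3  210.1] [-180.    -0.    16.1] t 0.5 F [-0.   0.4  0.6] q [-1.29  0.35  1.63  0.    1.16 -0.  ]
[0.5938, -0.7342, -0.0299] [-0.0, -0.0001, -1.2366]
[0.5938, -0.7342, 0.2041] [-0.0, -0.0001, -1.2366]
```

send_rows(targets=[0.297, -0.367, -0.03, 0, 0, -0.618, 1, 0.297, -0.367, -0.03, 0, 0, -0.618, 1, 0.297, -0.367, -0.03, 0, 0, -0.618, 1, 0.297, -0.367, -0.03, 0, 0, -0.618, 1, 0.297, -0.367, -0.03, 0, 0, -0.618, 1, 0.297, -0.367, -0.03, 0, 0, -0.618, 1, 0.594, -0.734, -0.03, 0, 0, -1.237, 1, 0.594, -0.734, -0.03, 0, 0, -1.237, 1, 0.594, -0.734, -0.03, 0, 0, -1.237, 1, 0.594, -0.734, -0.03, 0, 0, -1.237, 1, 0.594, -0.734, -0.03, 0, 0, -1.237, 1, 0.594, -0.734, -0.03, 0, 0, -1.237, 1])

```text
clock: 1.5
eef_pos: [368.0, -138.2, 231.5]
tcp_rot: [3.14, 0.0, 1.526]
contact_force: [0.8, -0.6, 0.3]
opening: 0.995
grasp_force: 0.0
```

```bash
python3 -c "
from m import *
go(((540,270,240),(180,0,87)),((540,270,6),(180,0,87)))"
```

```text
at [ 368.  -138.2  231.5] [179.9   0.   87.4] t 1.5 F [ 0.8 -0.6  0.3] q [-0.36 -0.05  2.07 -0.    1.12 -0.32]
[0.4155, 0.1537, -0.0085] [0.0012, 0.0004, 0.0078]
[0.4156, 0.1534, 0.2255] [0.0012, 0.0004, 0.0078]
```

send_rows(targets=[0.416, 0.154, -0.008, 0, 0, 0, 1, 0.416, 0.154, -0.008, 0, 0, 0, 1, 0.416, 0.154, -0.008, 0, 0, 0, 1, 0.416, 0.154, -0.008, 0, 0, 0, 1, 0.416, 0.154, -0.008, 0, 0, 0, 1, 0.416, 0.154, -0.008, 0, 0, 0, 1, 0.416, 0.154, -0.008, 0, 0, 0, 1, 0.416, 0.154, -0.008, 0, 0, 0, 1, 0.416, 0.154, -0.008, 0, 0, 0, 1, 0.416, 0.154, -0.008, 0, 0, 0, 1, 0.416, 0.154, -0.008, 0, 0, 0, 1, 0.416, 0.154, -0.008, 0, 0, 0, 1])

```text
clock: 2.5
eef_pos: [544.8, 272.3, 238.9]
tcp_rot: [3.14, -0.002, 1.522]
contact_force: [-0.6, -0.8, 0.6]
opening: 0.995
grasp_force: 0.0
```

send_rows(targets=[0, 0, 0, 0, 0, 0, 1, 0, 0, 0, 0, 0, 0, 1])

```text
clock: 2.67
eef_pos: [542.5, 266.9, 238.7]
tcp_rot: [-3.141, 0.001, 1.519]
contact_force: [-0.0, -1.1, 0.6]
opening: 1.0
grasp_force: 0.0
```

```bash
python3 -c "
from m import *
go(((540,270,240),(180,0,87)),((540,265,6),(180,0,87)))"
```

```text
at [542.5 266.9 238.7] [-180.    0.   87.] t 2.6667 F [-0.  -1.1  0.6] q [ 0.45  0.3   1.65 -0.    1.2   0.51]
[0.0029, -0.0027, -0.0013] [-0.0009, 0.0008, 0.0007]
[-0.0019, -0.0022, 0.2327] [-0.0009, 0.0008, 0.0007]
```

send_rows(targets=[-0.002, -0.004, 0.232, 0, 0, 0, 1, -0.002, -0.004, 0.232, 0, 0, 0, 1, -0.002, -0.004, 0.232, 0, 0, 0, 1, -0.002, -0.004, 0.232, 0, 0, 0, 1, -0.002, -0.004, 0.232, 0, 0, 0, 1, -0.002, -0.004, 0.232, 0, 0, 0, 1, -0.002, -0.004, 0.232, 0, 0, 0, 1, -0.002, -0.004, 0.232, 0, 0, 0, 1])

```text
clock: 3.33
eef_pos: [538.1, 264.2, 6.7]
tcp_rot: [-3.139, 0.001, 1.518]
contact_force: [1.2, 0.3, 0.7]
opening: 1.002
grasp_force: 0.0
```

send_rows(targets=[-0.015, 0, 0, 0, 0, 0, 1, -0.028, 0.001, 0, 0, 0, 0, 1, -0.036, 0.001, 0, 0, 0, 0, 1, -0.042, 0.001, 0, 0, 0, 0, 1, -0.048, 0.002, 0, 0, 0, 0, 1, -0.055, 0.002, 0, 0, 0, -0.01, 1, -0.063, 0.002, 0, 0, 0, -0.02, 1, -0.071, 0.003, 0, 0, 0, -0.03, 1, -0.08, 0.003, 0, 0, 0, -0.04, 1, -0.09, 0.003, 0, 0, 0, -0.045, 1, -0.1, 0.004, 0, 0, 0, -0.05, 1, -0.11, 0.004, 0, 0, 0, -0.055, 1])

```text
clock: 4.33
eef_pos: [538.9, 156.0, 8.7]
tcp_rot: [3.138, -0.002, 1.573]
contact_force: [0.7, 6.8, 5.0]
opening: 1.0
grasp_force: 3.4
```

```bash
cat >> m.py <<'E'
def carton(rs,rd):
    for n,q in(('scene',rs),('side',rd)):
        f=grab(n); c=big(roi(cream(f),*q)); print(n,cv2.boundingRect(c),rectfit(plane(f,c,62)))
E
python3 -c "
from m import *
carton((265,170,345,260),(230,200,300,245))
go(((535,25,6),(180,0,96)))"
```

```text
scene (294, 185, 29, 39) (array([537.1,  89.1]), array([130.6,  59.1]), 0.1)
side (244, 206, 46, 12) (array([537. ,  87.1]), array([128.9,  63. ]), -0.0)
at [537.7 154.5   8. ] [179.9  -0.   90.1] t 4.4333 F [-0.7 -1.  -0.4] q [ 0.28  0.52  1.91 -0.    0.7   0.28]
[-0.1295, -0.003, 0.002] [0.0013, -0.0002, -0.1028]
```

send_rows(targets=[-0.006, 0, 0, 0, 0, -0.005, 1, -0.014, 0, 0, 0, 0, -0.015, 1, -0.024, 0, 0, 0, 0, -0.03, 1, -0.035, -0.001, 0, 0, 0, -0.045, 1, -0.046, -0.001, 0, 0, 0, -0.06, 1, -0.057, -0.001, 0, 0, 0, -0.075, 1, -0.068, -0.002, 0, 0, 0, -0.09, 1, -0.079, -0.002, 0, 0, 0, -0.1, 1, -0.09, -0.002, 0, 0, 0, -0.11, 1, -0.1, -0.002, 0, 0, 0, -0.12, 1, -0.11, -0.003, 0, 0, 0, -0.13, 1, -0.12, -0.003, 0, 0, 0, -0.14, 1])

```text
clock: 5.43
eef_pos: [535.1, 35.9, 7.7]
tcp_rot: [3.14, -0.001, 1.714]
contact_force: [-0.2, 7.6, 4.8]
opening: 0.999
grasp_force: 3.3
```

send_rows(targets=[-0.01, 0, 0, 0, 0, -0.005, 1, -0.018, 0, 0, 0, 0, -0.01, 1, -0.025, 0, 0, 0, 0, -0.015, 1, -0.031, 0, 0, 0, 0, -0.02, 1, -0.036, 0, 0, 0, 0, -0.02, 1, -0.039, 0, 0, 0, 0, -0.02, 1, -0.04, 0, 0, 0, 0, -0.02, 1])

```text
clock: 6.02
eef_pos: [540.6, -3.7, 7.6]
tcp_rot: [3.141, -0.001, 1.733]
contact_force: [-0.9, 6.0, 5.8]
opening: 1.003
grasp_force: 3.6
```

```bash
python3 -c "
from m import *
carton((205,170,300,270),(225,225,325,270))
go(((534,-18.2,6),(180,0,99.4)))"
```

```text
scene (223, 190, 32, 42) (array([550.3, -69.8]), array([130.8,  58.9]), 9.4)
side (248, 233, 54, 18) (array([549.5, -69.2]), array([130.8,  61.3]), 8.9)
at [540.5  -3.8   7.5] [180.   -0.   99.3] t 6.1167 F [-1.   3.6  2.9] q [-0.01  0.5   1.96  0.    0.68 -0.17]
[-0.0132, -0.0088, 0.0015] [0.0006, -0.0004, -0.0014]
```

send_rows(targets=[-0.004, -0.002, 0, 0, 0, 0, 1, -0.008, -0.005, 0, 0, 0, 0, 1, -0.011, -0.007, 0, 0, 0, 0, 1, -0.013, -0.009, 0, 0, 0, 0, 1, -0.0135, -0.009, 0, 0, 0, 0, 1])

```text
clock: 6.53
eef_pos: [533.3, -19.1, 7.1]
tcp_rot: [-3.142, -0.0, 1.733]
contact_force: [-0.4, 5.2, 3.8]
opening: 1.002
grasp_force: 2.9
```

send_rows(targets=[0.015, 0, 0, 0, 0, 0, 1, 0.03, 0, 0, 0, 0, 0, 1, 0.03, 0, 0, 0, 0, 0, 1])

```text
clock: 6.78
eef_pos: [527.5, 11.8, 6.7]
tcp_rot: [-3.14, -0.0, 1.734]
contact_force: [0.2, 0.1, 0.3]
opening: 0.996
grasp_force: 0.0
```

```bash
python3 -c "
from m import *
carton((195,170,300,270),(225,225,325,285))
go(((534,0,200),(180,0,99.4)))"
```

```text
scene (217, 189, 32, 41) (array([545.2, -84.9]), array([130.7,  59. ]), 9.4)
side (246, 236, 55, 19) (array([544.3, -84.5]), array([131. ,  61.3]), 9.2)
at [528.2  10.6   6.8] [-179.9    0.    99.4] t 6.8833 F [-0.2 -0.2  0.3] q [ 0.02  0.49  1.98 -0.    0.67 -0.15]
[-0.0115, 0.0038, -0.1932] [-0.0011, 0.0003, 0.0001]
```

The carton is centred within about 1 mm and 0.1°. Next I'll lift and go to a tilted pre-grasp pose for a wrist view of the scoop.

send_rows(targets=[0.01, 0, -0.22, 0, 0, 0, 1, 0.01, 0, -0.22, 0, 0, 0, 1, 0.01, 0, -0.22, 0, 0, 0, 1, 0.01, 0, -0.22, 0, 0, 0, 1, 0.01, 0, -0.22, 0, 0, 0, 1, 0.01, 0, -0.22, 0, 0, 0, 1, 0.01, 0, -0.22, 0, 0, 0, 1])

```text
clock: 7.47
eef_pos: [529.5, 19.9, 231.4]
tcp_rot: [3.134, 0.001, 1.733]
contact_force: [0.0, 0.2, 0.1]
opening: 1.003
grasp_force: 0.0
```

```bash
cat >> m.py <<'E'
def scoopR(yaw): # tool axes for grasping the scoop in its holder
    a=np.radians(yaw); h=np.array([np.cos(a),np.sin(a),0]); u=np.array([0,0,1.])
    x=(h+u)/2**.5; z=(h-u)/2**.5
    return np.c_[x,np.cross(z,x),z]
E
python3 -c "
from m import *
go(((490,-378,183),scoopR(3.8)))
print(r.sense()['qpos'])"
```

```text
at [529.5  19.9 231.4] [1.796e+02 1.000e-01 9.930e+01] t 7.4667 F [0.  0.2 0.1] q [ 0.04  0.18  1.82 -0.    1.14 -0.13]
[-0.3862, -0.1037, 0.0482] [-0.6447, 0.5865, 1.574]
[ 3.50423524e-02  1.79414707e-01  1.81775443e+00 -5.40779496e-04
  1.13716856e+00 -1.27311922e-01]
```

send_rows(targets=[-0.2, -0.06, -0.01, -0.32, 0.29, 0.78, 1, -0.2, -0.06, -0.01, -0.32, 0.29, 0.78, 1, -0.2, -0.06, -0.01, -0.32, 0.29, 0.78, 1, -0.2, -0.06, -0.01, -0.32, 0.29, 0.78, 1, -0.2, -0.06, -0.01, -0.32, 0.29, 0.78, 1, -0.2, -0.06, -0.01, -0.32, 0.29, 0.78, 1, -0.2, -0.06, -0.01, -0.32, 0.29, 0.78, 1, -0.386, -0.104, 0.048, -0.645, 0.586, 1.574, 1, -0.386, -0.104, 0.048, -0.645, 0.586, 1.574, 1, -0.386, -0.104, 0.048, -0.645, 0.586, 1.574, 1, -0.386, -0.104, 0.048, -0.645, 0.586, 1.574, 1, -0.386, -0.104, 0.048, -0.645, 0.586, 1.574, 1])

```text
clock: 8.47
eef_pos: [485.2, -380.6, 176.8]
tcp_rot: [3.026, -0.665, 0.397]
contact_force: [0.9, 1.0, -0.0]
opening: 0.998
grasp_force: 0.0
```

```bash
python3 -c "
from m import *
go(((490,-378,183),scoopR(3.8)))"
```

```text
at [ 485.2 -380.6  176.8] [173.4 -38.1  22.8] t 8.4667 F [ 0.9  1.  -0. ] q [-1.02  0.31  1.99  0.92  0.83 -0.45]
[0.0081, -0.0003, -0.0016] [-0.1046, 0.1047, 0.2539]
```

send_rows(targets=[0.008, 0, -0.002, -0.105, 0.105, 0.254, 1, 0.008, 0, -0.002, -0.105, 0.105, 0.254, 1, 0.008, 0, -0.002, -0.105, 0.105, 0.254, 1, 0.008, 0, -0.002, -0.105, 0.105, 0.254, 1, 0.008, 0, -0.002, -0.105, 0.105, 0.254, 1])

```text
clock: 8.88
eef_pos: [490.6, -374.7, 184.2]
tcp_rot: [3.14, -0.783, 0.076]
contact_force: [0.3, 0.2, 0.7]
opening: 1.002
grasp_force: 0.0
```

```bash
python3 -c "
from m import *
f=grab('wrist','w1'); print(f['xyz'],f['attitude'],f['fx'])
go(((490,-378,183),scoopR(3.8)))"
```

```text
[ 435.25759825 -380.37825351  361.33274222] [-2.69170939e+00 -3.85982721e-04 -1.49546239e+00] 358.15184207118523
at [ 491.2 -375.1  184.8] [179.8 -44.9   4.5] t 8.9333 F [ 0.9 -0.5  0.7] q [-1.04  0.28  2.09  1.18  0.75 -0.44]
[-0.0023, 0.0028, 0.0003] [-0.0045, 0.0013, 0.0082]
```

View pics/w1.png

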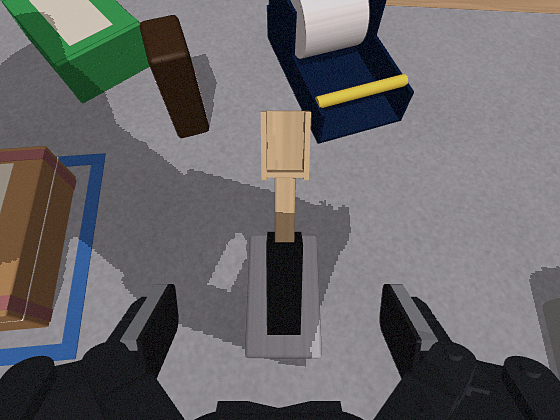

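The wrist view shows the scoop with its hollow face towards the camera. The blade lips run from (262,111)-(311,111) to (261,178)-(309,178), and the handle centre is at about (285,240) at the mouth.

```bash
python3 - <<'E'
from m import *
f=grab('wrist');g=grab('side')
h=cv2.cvtColor(f['color'],cv2.COLOR_BGR2HSV)
m=roi(cv2.inRange(h,(10,50,60),(25,255,255)),240,95,330,250)
c=big(m); 
rows={y:(np.where(m[y])[0].min(),np.where(m[y])[0].max()) for y in(115,145,170,195,220,238)}; print(cv2.boundingRect(c),rows)
H=np.array([520.5,-376.5,0]);a=np.radians(3.8);hx=np.array([np.cos(a),np.sin(a),0]);hy=np.array([-np.sin(a),np.cos(a),0]);u=(hx+[0,0,1])/2**.5;n=(-hx+[0,0,1])/2**.5
O=H+40.1*hx+[0,0,88.1]
def cast(f,px,zz):
    o,d=ray(f,px); P=o+d*(((O+zz*n-o)@n)/(d@n))[:,None]; Q=P-O
    return np.round(np.c_[Q@u,Q@hy,Q@n],1)
px=[]
for y,(x0,x1) in rows.items(): px+=[[x0-.5,y],[x1+.5,y]]
b=cv2.boundingRect(c)
print('wrist',cast(f,px,14).tolist()); print('ends',cast(f,[[286,b[1]-.5],[285,178.5],[285,b[1]+b[3]-.5]],14).tolist())
# side: project model points
def pr(x,y,z): return O+x*u+y*hy+z*n
q=proj(g,[pr(90,-18,14),pr(90,18,14),pr(90,-18,0),pr(42,-18,0),pr(42,18,14),pr(-10,-8,0),pr(-10,-8,14)])
print('side model crop px',np.round((q-[230,270])*6).tolist())
q=proj(f,[pr(90,-18,14),pr(90,18,14),pr(42,-18,14)]);print(np.round(q).tolist())
E
```

```text
(260, 112, 51, 131) {115: (np.int64(260), np.int64(310)), 145: (np.int64(261), np.int64(309)), 170: (np.int64(261), np.int64(308)), 195: (np.int64(274), np.int64(294)), 220: (np.int64(274), np.int64(293)), 238: (np.int64(274), np.int64(293))}
wrist [[86.6, 16.7, 14.0], [86.9, -20.2, 14.0], [65.1, 16.2, 14.0], [65.4, -20.2, 14.0], [46.1, 16.3, 14.0], [46.5, -20.2, 14.0], [26.4, 6.4, 14.0], [26.6, -10.0, 14.0], [5.7, 6.3, 14.0], [5.8, -9.6, 14.0], [-9.9, 6.3, 14.0], [-9.8, -10.0, 14.0]]
ends [[89.2, -2.4, 14.0], [39.7, -2.4, 14.0], [-13.8, -3.1, 14.0]]
side model crop px [[549.0, 127.0], [524.0, 53.0], [578.0, 150.0], [464.0, 242.0], [414.0, 144.0], [339.0, 316.0], [309.0, 295.0]]
[[308.0, 111.0], [258.0, 110.0], [305.0, 176.0]]
```

```bash
cat >> m.py <<'E'
a_=np.radians(3.8);hx=np.array([np.cos(a_),np.sin(a_),0]);hy=np.array([-np.sin(a_),np.cos(a_),0]);u=(hx+[0,0,1])/2**.5;n=(-hx+[0,0,1])/2**.5
O=np.array([520.5,-376.5,0])+40.1*hx+[-2.5,-1.8,88.1]
E
python3 - <<'E'
from m import *
G=O+17*u
go((G+80*n,scoopR(3.8)),(G,scoopR(3.8)))
print(G)
E
```

```text
at [ 491.9 -375.3  185.6] [179.7 -45.    4.5] t 9.0333 F [-0.6  0.8 -0.2] q [-1.04  0.28  2.09  1.18  0.75 -0.44]
[-0.0053, 0.0048, 0.0356] [-0.004, 0.0003, 0.0091]
[-0.0053, 0.0051, 0.1156] [-0.004, 0.0003, 0.0091]
[ 570.00622602 -374.84575028  100.12081528]
```

send_rows(targets=[-0.005, 0.005, 0.036, -0.004, 0, 0.009, 1, -0.005, 0.005, 0.036, -0.004, 0, 0.009, 1, -0.005, 0.005, 0.055, -0.004, 0, 0.009, 1, -0.005, 0.005, 0.075, -0.004, 0, 0.009, 1, -0.005, 0.005, 0.095, -0.004, 0, 0.009, 1, -0.005, 0.005, 0.108, -0.004, 0, 0.009, 1, -0.005, 0.005, 0.115, -0.004, 0, 0.009, 1, -0.005, 0.005, 0.115, -0.004, 0, 0.009, 1, -0.005, 0.005, 0.115, -0.004, 0, 0.009, 1])

```text
clock: 9.78
eef_pos: [569.8, -374.2, 101.0]
tcp_rot: [-3.14, -0.786, 0.065]
contact_force: [0.3, -0.4, -0.1]
opening: 1.0
grasp_force: 0.0
```

```bash
python3 - <<'E'
from m import *
go((O+17*u,scoopR(3.8)))
f=grab('wrist','w2')
E
```

```text
at [ 569.8 -374.2  101. ] [-179.9  -45.     3.7] t 9.7833 F [ 0.3 -0.4 -0.1] q [-0.9   0.49  2.04  1.44  0.63 -0.63]
[-0.0005, 0.0007, 0.0008] [-0.0004, -0.0003, -0.0009]
```

View pics/w2.png

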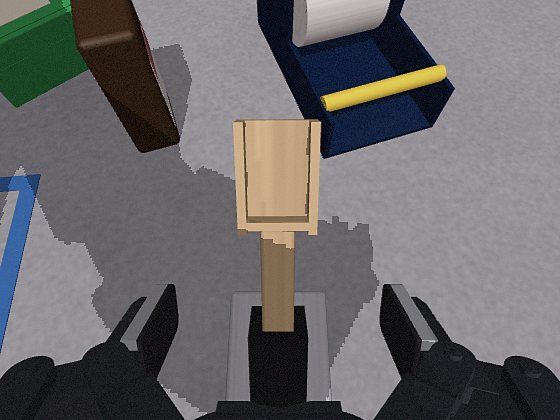

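The handle is centred between the fingers: handle column 278, finger midpoint 278.5. The pads are over its free part, so I'll close.

send_rows(targets=[0, 0, 0, 0, 0, 0, -1, 0, 0, 0, 0, 0, 0, -1, 0, 0, 0, 0, 0, 0, -1, 0, 0, 0, 0, 0, 0, -1, 0, 0, 0, 0, 0, 0, -1, 0, 0, 0, 0, 0, 0, -1, 0, 0, 0, 0, 0, 0, -1, 0, 0, 0, 0, 0, 0, -1], grip_force=40)

```text
clock: 10.5
eef_pos: [569.7, -374.3, 100.7]
tcp_rot: [-3.14, -0.786, 0.064]
contact_force: [0.7, -0.5, 0.5]
opening: 0.0
grasp_force: 0.0
```

```bash
python3 - <<'E'
from m import *
print(r.sense()['opening'],r.sense()['grasp_force'])
f=grab('wrist');g=grab('side');s=grab('scene')
a=cv2.resize(f['color'],(400,300));b=cv2.resize(g['color'][230:380,200:400],(400,300));c=cv2.resize(s['color'][150:270,40:200],(400,300))
cv2.imwrite('pics/c3.png',np.vstack([np.hstack([a,b]),np.hstack([c,c])]))
E
```

```text
0.0004717417645206386 0.0
```

View pics/c3.png

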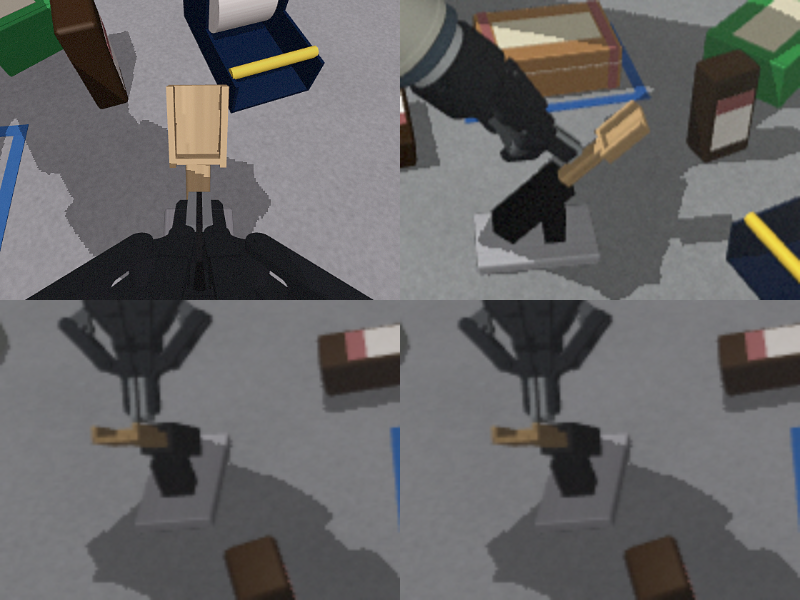

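```bash
python3 - <<'E'
from m import *
f=grab('wrist');g=grab('side');s=grab('scene')
T=r.sense()['eef_pos'];zt=R.from_euler('xyz',r.sense()['tcp_rot']).as_matrix()[:,2]
P=[T,T-50*zt]+[O+x*u+y*hy+z*n for x,y,z in((90,18,14),(90,-18,14),(90,-18,0),(42,-18,0),(-10,-8,0),(-10,-8,14),(-10,8,14))]
print('side',np.round((proj(g,P)-[200,230])*2).tolist())
print('scene',np.round((proj(s,P)-[40,150])*2.5).tolist())
print('wrist',np.round(proj(f,P)/1.4).tolist())
a=cv2.resize(g['color'][270:340,250:350],(780,546),interpolation=cv2.INTER_CUBIC);cv2.imwrite('pics/g4.png',a)
E
```

```text
side [[189.0, 164.0], [153.0, 138.0], [232.0, 99.0], [241.0, 124.0], [250.0, 131.0], [212.0, 162.0], [170.0, 187.0], [160.0, 180.0], [158.0, 168.0]]
scene [[143.0, 143.0], [139.0, 87.0], [133.0, 121.0], [87.0, 124.0], [88.0, 142.0], [111.0, 144.0], [144.0, 146.0], [143.0, 131.0], [161.0, 129.0]]
wrist [[197.0, 189.0], [196.0, 233.0], [166.0, 87.0], [228.0, 87.0], [226.0, 85.0], [224.0, 157.0], [208.0, 221.0], [209.0, 233.0], [186.0, 233.0]]
```

View pics/g4.png

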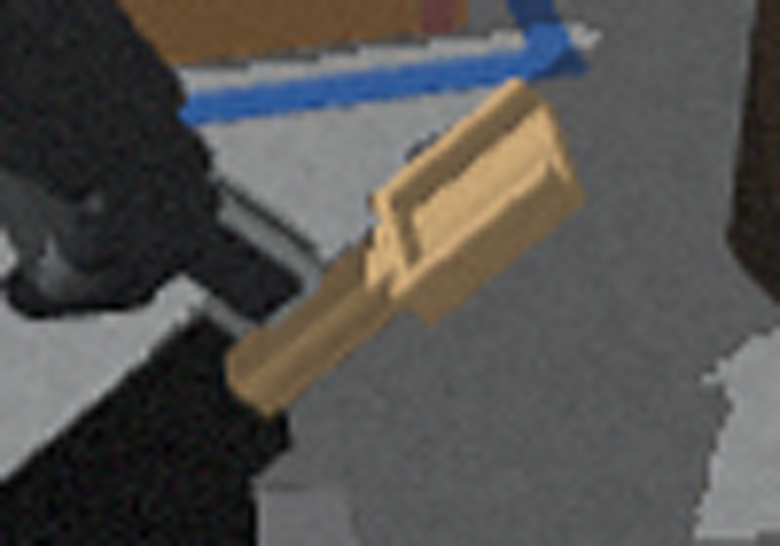

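The side zoom shows the shut fingertips at about (285,305), lying on top of the handle instead of around it. The scoop matches its model, so the tips sit about 13 mm short. I'll reopen, go 11 mm deeper and close again.

send_rows(targets=[0, 0, 0, 0, 0, 0, 0.2, 0, 0, 0, 0, 0, 0, 0.2, 0, 0, 0, 0, 0, 0, 0.2, 0, 0, 0, 0, 0, 0, 0.2, 0, 0, 0.004, 0, 0, 0, 0.2, 0, 0, 0.008, 0, 0, 0, 0.2, 0, 0, 0.011, 0, 0, 0, 0.2, 0, 0, 0.011, 0, 0, 0, 0.2])

```text
clock: 11.47
eef_pos: [577.7, -373.5, 92.2]
tcp_rot: [-3.139, -0.785, 0.064]
contact_force: [0.2, -0.4, -1.1]
opening: 0.596
grasp_force: 0.0
```

send_rows(targets=[0, 0, 0, 0, 0, 0, -1, 0, 0, 0, 0, 0, 0, -1, 0, 0, 0, 0, 0, 0, -1, 0, 0, 0, 0, 0, 0, -1, 0, 0, 0, 0, 0, 0, -1, 0, 0, 0, 0, 0, 0, -1], grip_force=40)

```text
clock: 11.97
eef_pos: [577.4, -373.8, 93.0]
tcp_rot: [-3.14, -0.786, 0.064]
contact_force: [-0.2, 0.1, 0.5]
opening: 0.163
grasp_force: 39.0
```

```bash
python3 - <<'E'
from m import *
go((O+17*u,scoopR(3.8)));s=r.sense();print(s['opening'],s['grasp_force'],s['wrist_torque'])
E
```

```text
at [ 577.4 -373.8   93. ] [-179.9  -45.     3.7] t 11.9667 F [-0.2  0.1  0.5] q [-0.89  0.5   2.04  1.47  0.62 -0.65]
[-0.0002, 0.0005, -0.0103] [0.0002, -0.0003, -0.0018]
0.16319968133942075 38.98654282093048 [0.03000992 0.34331288 0.0263466 ]
```

It is held now, so I'll draw it out along tool +x.

send_rows(targets=[0.005, 0, 0, 0, 0, 0, -1, 0.012, 0, 0, 0, 0, 0, -1, 0.022, 0, 0, 0, 0, 0, -1, 0.033, 0, 0, 0, 0, 0, -1, 0.044, 0, 0, 0, 0, 0, -1, 0.055, 0, 0, 0, 0, 0, -1, 0.067, 0, 0, 0, 0, 0, -1, 0.08, 0, 0, 0, 0, 0, -1, 0.095, 0, 0, 0, 0, 0, -1, 0.11, 0, 0, 0, 0, 0, -1, 0.12, 0, 0, 0, 0, 0, -1, 0.125, 0, 0, 0, 0, 0, -1], grip_force=50)

```text
clock: 12.97
eef_pos: [667.3, -368.2, 183.5]
tcp_rot: [3.141, -0.788, 0.066]
contact_force: [-0.0, -0.3, 0.2]
opening: 0.153
grasp_force: 50.7
```

```bash
python3 - <<'E'
from m import *
go((O+142*u,scoopR(3.8)),((560,-150,240),(180,0,9.4)));s=r.sense();print(s['opening'],s['grasp_force'],s['wrist_torque'])
f=grab('wrist');g=grab('side')
a=cv2.resize(f['color'],(400,300));b=cv2.resize(g['color'][220:320,250:383],(400,300),interpolation=cv2.INTER_CUBIC)
cv2.imwrite('pics/c5.png',np.hstack([a,b]))
E
```

```text
at [ 667.3 -368.2  183.5] [180.  -45.1   3.8] t 12.9667 F [-0.  -0.3  0.2] q [-0.76  0.42  1.88  1.19  0.59 -0.2 ]
[-0.0029, 0.0001, -0.01] [0.0008, -0.0021, -0.0002]
[-0.0254, -0.2248, -0.1057] [0.0392, -0.7869, -0.0931]
0.15282617081971714 50.71257084142417 [-0.08365505  0.40537862  0.01020602]
```

View pics/c5.png

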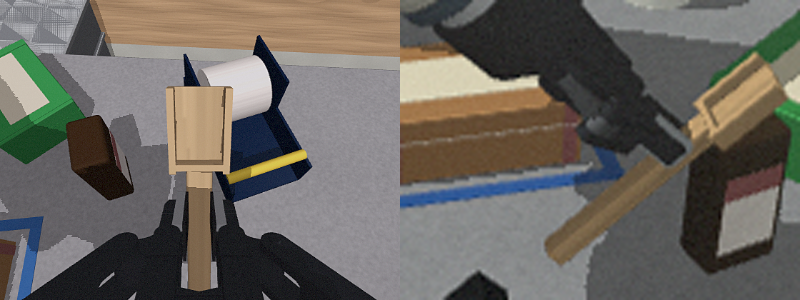

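The scoop is drawn out, with the fingers on the handle just behind the blade. Next I'll bring it level above the carton.

```bash
python3 - <<'E'
from m import *
go(((561.5,-82,220),(180,0,9.3)))
E
```

```text
at [ 666.6 -368.1  182.5] [180.  -45.1   3.8] t 13.0667 F [-0.6 -0.6 -0.8] q [-0.76  0.42  1.88  1.19  0.59 -0.21]
[-0.0342, -0.2924, -0.0874] [0.0381, -0.7862, -0.0914]
```

send_rows(targets=[-0.001, -0.01, -0.01, 0.001, -0.03, -0.003, -1, -0.005, -0.035, -0.022, 0.004, -0.1, -0.011, -1, -0.009, -0.065, -0.035, 0.008, -0.18, -0.02, -1, -0.013, -0.095, -0.046, 0.012, -0.26, -0.03, -1, -0.017, -0.13, -0.056, 0.016, -0.35, -0.04, -1, -0.021, -0.165, -0.064, 0.021, -0.44, -0.05, -1, -0.024, -0.2, -0.072, 0.026, -0.53, -0.06, -1, -0.028, -0.23, -0.078, 0.03, -0.62, -0.07, -1, -0.031, -0.26, -0.083, 0.034, -0.7, -0.08, -1, -0.033, -0.28, -0.086, 0.037, -0.76, -0.088, -1, -0.034, -0.292, -0.087, 0.038, -0.786, -0.091, -1, -0.034, -0.292, -0.087, 0.038, -0.786, -0.091, -1])

```text
clock: 14.07
eef_pos: [561.2, -79.7, 218.5]
tcp_rot: [-3.139, 0.003, 0.164]
contact_force: [0.4, 0.6, -1.0]
opening: 0.16
grasp_force: 50.7
```

```bash
python3 - <<'E'
from m import *
go(((561.5,-82,80),(180,0,9.3)));s=r.sense();print(s['opening'],s['grasp_force'])
carton((195,170,300,270),(225,225,325,285))
g=grab('side');f=grab('scene')
for n,q in(('side',g),('scene',f)):
    h=cv2.cvtColor(q['color'],cv2.COLOR_BGR2HSV);m=cv2.inRange(h,(10,60,70),(25,255,255))
    T=proj(q,s['eef_pos'])[0].astype(int); print(n,'tcp px',T)
    m=roi(m,T[0]-70,T[1]-60,T[0]+75,T[1]+30)
    k,l,st,c=cv2.connectedComponentsWithStats(m); print([x.tolist() for x in st[1:] if x[4]>40])
E
```

```text
at [561.2 -79.7 218.5] [-179.8    0.2    9.4] t 14.0667 F [ 0.4  0.6 -1. ] q [-0.14  0.26  1.75  0.    1.14  1.26]
[0.0004, 0.0027, 0.1385] [-0.003, 0.0032, 0.0018]
0.16023477129155445 50.692828993778676
scene (217, 189, 33, 41) (array([545.2, -84.6]), array([130.7,  59.7]), 9.5)
side (246, 236, 55, 19) (array([544.3, -84.4]), array([131. ,  61.4]), 9.2)
side tcp px [280 188]
[[296, 128, 59, 7, 217], [288, 159, 17, 11, 121], [235, 174, 78, 16, 616]]
scene tcp px [227 156]
[[218, 120, 21, 56, 625]]
```

```bash
python3 - <<'E'
from m import *
s=r.sense();Rt=R.from_euler('xyz',s['tcp_rot']).as_matrix();x,y,z=Rt[:,0],-Rt[:,1],-Rt[:,2];T=s['eef_pos']
g=grab('side');h=cv2.cvtColor(g['color'],cv2.COLOR_BGR2HSV);m=roi(cv2.inRange(h,(10,60,70),(25,255,255)),225,172,330,195)
for c in(236,240,250,260,293,300,305,310,312): w=np.where(m[:,c])[0]; print(c,(w.min(),w.max()) if len(w) else 0,end=' ')
print()
for off in(0,8,12,16): # scoop underside above TCP
    B=T-17*x+off*z
    print(off,np.round(proj(g,[B-90*x-8*y,B-90*x-8*y+14*z,B-90*x+8*y+14*z,B+90*x-18*y,B+90*x+18*y+14*z]),1).tolist())
E
```

```text
236 (np.int64(182), np.int64(189)) 240 (np.int64(182), np.int64(189)) 250 (np.int64(181), np.int64(188)) 260 (np.int64(180), np.int64(187)) 293 (np.int64(176), np.int64(186)) 300 (np.int64(175), np.int64(186)) 305 (np.int64(175), np.int64(185)) 310 (np.int64(180), np.int64(185)) 312 (np.int64(180), np.int64(185)) 
0 [[235.7, 194.1], [235.6, 188.7], [234.5, 185.6], [312.2, 189.5], [308.2, 177.7]]
8 [[235.6, 191.0], [235.5, 185.5], [234.5, 182.5], [312.4, 186.5], [308.4, 174.7]]
12 [[235.6, 189.5], [235.4, 183.9], [234.4, 180.9], [312.5, 184.9], [308.5, 173.1]]
16 [[235.5, 187.9], [235.4, 182.3], [234.4, 179.3], [312.6, 183.4], [308.6, 171.6]]
```

send_rows(targets=[0, 0.001, 0.015, 0, 0, 0, -1, 0, 0.002, 0.035, 0, 0, 0, -1, 0, 0.002, 0.055, 0, 0, 0, -1, 0, 0.002, 0.075, 0, 0, 0, -1, 0, 0.002, 0.095, 0, 0, 0, -1, 0, 0.002, 0.11, 0, 0, 0, -1, 0, 0.002, 0.125, 0, 0, 0, -1, 0, 0.002, 0.138, 0, 0, 0, -1, 0, 0.002, 0.147, 0, 0, 0, -1, 0, 0.002, 0.154, 0, 0, 0, -1, 0, 0.002, 0.158, 0, 0, 0, -1, 0, 0.002, 0.159, 0, 0, 0, -1])

```text
clock: 15.32
eef_pos: [561.2, -84.5, 59.7]
tcp_rot: [-3.14, 0.001, 0.16]
contact_force: [-0.3, 0.6, -0.1]
opening: 0.157
grasp_force: 50.7
```

send_rows(targets=[0, 0, 0, 0, 0, 0, -1, 0, 0, 0.001, 0, 0, 0, -1, 0, 0, 0.002, 0, 0, 0, -1])

```text
clock: 15.57
eef_pos: [562.0, -84.2, 58.7]
tcp_rot: [-3.141, -0.0, 0.161]
contact_force: [0.4, -0.7, -0.5]
opening: 0.156
grasp_force: 50.7
```

send_rows(targets=[0, 0, 0.001, 0, 0, 0, -1, 0, 0, 0.002, 0, 0, 0, -1, 0, 0, 0.003, 0, 0, 0, -1, 0, 0, 0.003, 0, 0, 0, -1])

```text
clock: 15.9
eef_pos: [561.4, -84.1, 55.0]
tcp_rot: [-3.14, 0.001, 0.161]
contact_force: [-0.3, -0.2, -0.8]
opening: 0.152
grasp_force: 50.7
```

send_rows(targets=[0, 0, 0.001, 0, 0, 0, -1, 0, 0, 0.002, 0, 0, 0, -1, 0, 0, 0.002, 0, 0, 0, -1])

```text
clock: 16.15
eef_pos: [561.3, -84.1, 52.9]
tcp_rot: [-3.14, 0.001, 0.161]
contact_force: [-0.2, 0.5, -1.0]
opening: 0.156
grasp_force: 50.7
```

send_rows(targets=[0, 0, 0.001, 0, 0, 0, -1, 0, 0, 0.001, 0, 0, 0, -1, 0, 0, 0.001, 0, 0, 0, -1])

```text
clock: 16.4
eef_pos: [561.4, -84.2, 52.1]
tcp_rot: [-3.14, 0.001, 0.161]
contact_force: [-0.3, -0.4, -0.2]
opening: 0.156
grasp_force: 50.7
```

send_rows(targets=[0, 0, 0.001, 0, 0, 0, -1, 0, 0, 0.001, 0, 0, 0, -1, 0, 0, 0.001, 0, 0, 0, -1])

```text
clock: 16.65
eef_pos: [561.5, -84.1, 51.7]
tcp_rot: [-3.14, 0.001, 0.161]
contact_force: [-2.3, -0.2, 6.9]
opening: 0.16
grasp_force: 51.7
```

Contact came at the expected height, with 7 N upward. I'll release and lift.

send_rows(targets=[0, 0, -0.001, 0, 0, 0, -0.6, 0, 0, -0.001, 0, 0, 0, -0.5, 0, 0, -0.001, 0, 0, 0, -0.3, 0, 0, -0.001, 0, 0, 0, -0.1, 0, 0, -0.001, 0, 0, 0, 0, 0, 0, -0.001, 0, 0, 0, 0])

```text
clock: 17.15
eef_pos: [561.3, -84.2, 52.0]
tcp_rot: [-3.14, 0.001, 0.161]
contact_force: [0.5, 0.2, 0.1]
opening: 0.502
grasp_force: 0.0
```

send_rows(targets=[0, 0, -0.01, 0, 0, 0, 0, 0, 0, -0.025, 0, 0, 0, 0, 0, 0, -0.05, 0, 0, 0, 0, 0, 0, -0.09, 0, 0, 0, 0, 0, 0, -0.13, 0, 0, 0, 0, 0, 0, -0.17, 0, 0, 0, 0, 0, 0, -0.17, 0, 0, 0, 0])

```text
clock: 17.73
eef_pos: [565.9, -85.1, 231.1]
tcp_rot: [3.139, -0.011, 0.161]
contact_force: [1.5, 0.7, 0.7]
opening: 0.502
grasp_force: 0.0
```

```bash
python3 - <<'E'
from m import *
go(); g=grab('side');f=grab('scene')
for n,q,bx in(('side',g,(225,225,330,290)),('scene',f,(190,175,300,275))):
    print(n,'frame',rectfit(plane(q,big(roi(blue(q),185,180,330,300)),0)))
    h=cv2.cvtColor(q['color'],cv2.COLOR_BGR2HSV)
    k=big(roi(cv2.inRange(h,(0,30,50),(30,255,255)),*bx)); c=cv2.approxPolyDP(k,3,True)[:,0]; print('carton lid',np.round(plane(q,c,62)[:,:2]).tolist(),'bench',np.round(plane(q,c,0)[:,:2]).tolist())
# model overlay: scoop lying as planned, and where a bright label / wood is
a=np.radians(9.3);x=np.array([np.cos(a),np.sin(a),0]);y=np.array([-np.sin(a),np.cos(a),0]);B=np.array([544.7,-86.8,62])
for n,q in(('side',g),('scene',f)):
    h=cv2.cvtColor(q['color'],cv2.COLOR_BGR2HSV)
    P=proj(q,[B-90*x-8*y,B-90*x+8*y+[0,0,14],B+90*x-18*y,B+90*x+18*y,B+90*x+[0,0,7],B+66*x+[0,0,3],B+0*x+[0,0,14],B-50*x+[0,0,14],B+40*y,B-40*y])
    print(n,np.round(P,1).tolist(),[h[int(v+.5),int(u_+.5)].tolist() for u_,v in P[4:]])
E
```

```text
at [565.9 -85.1 231.1] [179.9  -0.6   9.2] t 17.7333 F [1.5 0.7 0.7] q [-0.15  0.25  1.73  0.    1.15  1.26]
side frame (array([544.1, -84.5]), array([231.3, 170.7]), 9.1)
carton lid [[633.0, -34.0], [606.0, -18.0], [457.0, -42.0], [456.0, -140.0], [470.0, -225.0], [622.0, -205.0], [640.0, -68.0]] bench [[649.0, 64.0], [618.0, 81.0], [454.0, 54.0], [453.0, -53.0], [469.0, -147.0], [636.0, -125.0], [655.0, 26.0]]
scene frame (array([545.1, -83.4]), array([229.8, 172. ]), 9.3)
carton lid [[470.0, -151.0], [690.0, -116.0], [676.0, -17.0], [614.0, -17.0], [456.0, -43.0], [462.0, -89.0], [442.0, -95.0], [441.0, -110.0], [468.0, -113.0]] bench [[395.0, -166.0], [635.0, -127.0], [620.0, -19.0], [552.0, -19.0], [380.0, -47.0], [386.0, -98.0], [364.0, -104.0], [363.0, -120.0], [393.0, -124.0]]
side [[237.8, 250.7], [236.7, 242.5], [308.9, 244.9], [304.9, 237.3], [307.0, 238.8], [297.9, 241.1], [272.7, 240.3], [253.1, 242.5], [269.3, 236.5], [276.2, 253.9]] [[102, 9, 146], [16, 100, 186], [18, 102, 195], [17, 101, 196], [15, 138, 159], [15, 131, 163]]
scene [[223.7, 184.1], [229.7, 178.8], [228.0, 236.7], [244.6, 234.1], [236.0, 233.2], [234.8, 226.8], [230.8, 203.4], [228.3, 189.6], [248.5, 205.4], [214.0, 210.4]] [[17, 106, 159], [17, 103, 164], [17, 102, 168], [18, 104, 166], [16, 123, 158], [17, 124, 156]]
```

The scoop lies on the lid as predicted: its handle end is at about (443,-102), and the wood colour is where the model puts it. The carton's base corners match the frame pose, and the gripper is clear.

```bash
python3 -c "
from rig import r
print(r.sign_off())"
```

```text
the job is handed in; nothing more can be done
None
```

I slid the carton into the taped frame, drew the scoop out, laid it hollow side up on the middle of the lid, and handed the job in at about 18 s; the hand-in returned no verdict, but my last measurements put the carton within about 1 mm of the frame's centre and the scoop near the middle of the lid.

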